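# Read the gear tag, then dock the reader

### The arm

A 7-joint arm with a two-finger parallel gripper is mounted at the origin on the work surface. World frame = base frame: x ahead of the robot, y to its left, z up, the work surface at z = 0. Lengths are in m, angles in rad, forces in N, time in s.
With the tool pointing down it reaches from about 0.425 to 0.875 m from the base axis. Payload 4.7 kg.
Tool frame: the origin (TCP) lies on the centre line of the jaws, within the pads' length; the fingertips stand 14 mm ahead of it and the grasp point (between the pads) lies 5 mm behind it; z points along the fingers, y is the line along which they close (so a half turn about z gives the same grasp; the last joint's range is limited). The gripper opens to 87 mm and grips with 3 to 60 N. Pads are 19 mm wide; open, the fingers measure 117 mm over their backs; the gripper's body (75 mm by 190 mm) begins 51 mm behind the grasp point.
Start: joints at [1.195, 0.321, -0.07, 1.45, 0.023, 1.371, -0.057], TCP at [0.247, -0.601, 0.237] pointing down, gripper open.
Joint ranges: [-2.86, 2.86], [-0.3, 2.09], [-1.38, 1.24], [0.06, 2.45], [-1.56, 4.7], [0.09, 2.05], [-2.69, 2.69]. Speed limits (rad/s): [2.57, 2.57, 3.14, 3.14, 3.14, 3.14, 3.14].

### API

Orientations are given as a rotation vector (axis times angle).
In Python, from bench import ctrl gives the robot as it stands.
- The arm moves only by the tool send_rows, never from a script. Its argument "steps" is a list of rows, each an object of numbers: "tx", "ty", "tz": the shift along the tool's x, y, z in units of 60 mm (1.0 is 60 mm); "turn": the turn about the tool's z in units of 8 degrees (1.0 is 8 degrees); "grip": the opening, from 0 (shut) to 1 (fully open). A call has 1 to 12 rows; each row shifts and turns the commanded pose from where the row before left it, along the tool's axes as they then stand; what a row does not reach is not made up. A row lasts 1/8 s, in which the tool goes at most 62.5 mm and 10.7 degrees, less where a joint would pass 70% of its speed; a pose out of reach is approached as far as the arm can. A call is refused whole if a number of a shift passes 1 or a number of a turn 1, either way. A call with a gripper value outside its range is refused whole. The fingers move at their own pace and stop on an object; "newtons" is the grip in N (left out, the last holds). Time passes only in rows, so rows that do not move let the fingers close. It gives the time, the measured TCP pose, the force, the opening and the grip force at its end, in the units of the state.
- ctrl.get_state(): the state, without advancing time (a new reading comes with each control period).
- ctrl.get_image(name): name is "side" or "top"; returns a dict with "pixels" (400x640x3 uint8, red, green, blue), "K" (3x3 intrinsics, pixels), "dist" ([k1, k2, p1, p2, k3] as OpenCV has them; the pictures are not rectified), "cam_to_world" (4x4, takes a point from camera to world coordinates). Camera axes: x right, y down, z forward; pixel columns grow to the right and rows downward; lengths in m; the calibration is good to about 2 mm. A picture is of the moment at which its call begins. There is no depth.
- ctrl.close_job(): hands the job in; it is judged then, once.
The state is a dict: "time": time; "joint_positions": joint angles; "qd": joint speeds; "joint_torque": joint torques, N m; "position": TCP position; "tool_rot": TCP orientation; "ft_force": force on the tool from outside, world axes, zero at the start; "torque": the same for the moment, N m; "grip_width": opening from 0.0 (shut) to 1.0 (fully open); "grip_force": force on a finger pad.
Only numpy, scipy, OpenCV 4.12 (cv2) and the standard library are available. Lean on these libraries where they do the work, as an engineer would, in place of code of your own. Each camera call takes 0.05 s, during which the arm holds its last target. There are 200 camera calls.

### The job

Pick up the grey tag reader, aim its nose straight and centred into the sloping white tag window on the turntable, and feel your way in until the nose presses gently (a few newtons, never hard) on the sprung tag plate; hold it there steadily for two seconds. Then put the reader away in its black charging cradle, lying flat and fully home in the pocket with the nose out through the notch, and let go. Leave everything else on the shelf and the turntable where it is.

Things in the scene. Friction and masses are not known exactly. Their poses are not given: they have to be found in the camera images.
- reader: Tag reader: grey block-shaped handset, body 130 (x) x 46 (y) x 48 (z) mm, 0.26 kg, lying flat, with a round black nose (26 mm diameter, 45 mm long, axis 24 mm above the underside) out of its +x end, pointing roughly to the robot. The body's lowest 6 mm are stepped in by 4 mm all round. Origin: centre of the body's underside, nose not counted; x along the nose, z up.
- reader_nose (a point): Centre of the flat front end of the reader's nose (110 mm ahead of the reader's origin, 24 mm above its underside); axes as the reader's.
- turntable: Wooden turntable, 260 mm in diameter, top 30 mm above the shelf, locked: it does not turn. Origin: centre of its underside. Its +x half carries a white hood, 84 mm square, 62 deep, top 166 mm above the shelf, on an aluminium block; the hood's open window faces +x and 30 degrees upward, roughly away from the robot.
- tag_window (a point): Centre of the hood's open mouth, 130 mm above the shelf, in the plane of the rim. z points straight out of it (30 degrees above level), y level. Mouth 70 x 70 mm. The tag plate (62 mm square, paper with black bars) lies inside, parallel to the mouth, at an unmeasured depth of 6 to 36 mm, different each time. It yields up to 6 mm, pushing back 1.6 N at first, 5.5 N at the end.
- cradle: Charging cradle, black, fixed: 154 x 70 x 24 mm high; in its top a rectangular pocket 134 x 50 mm, 16 mm deep, for the reader's body. The wall at its +x end has a notch 34 mm wide through which the nose sticks out. Origin: centre of the underside; x points out through the notch, z up.
- cradle_seat (a point): Centre of the pocket's floor, 8 mm above the shelf: the reader's origin lies here, with the same axes, when it is seated.
- headlamp: Bystander: blue headlamp 62 mm wide, 40 high, on the turntable. Origin: underside centre.
- carabiner_a: Bystander: silver carabiner 85 x 50 x 10 mm lying on the turntable. Origin: underside centre.
- carabiner_b: Bystander: the other silver carabiner, same size, on the turntable.
- compass: Bystander: black round compass 54 mm in diameter, 14 high, on the turntable.
- clip: Bystander: green plastic spring clip 85 x 24 x 31 mm on the shelf.
- tin: Bystander: steel tin 64 mm in diameter, 75 high, on the shelf.
There are look-alikes about, which are no part of the job. Leave any green look-alike of the reader alone. What is shaped like the cradle but purple is not meant.

How it is judged:
By the outcome, as a careful person would: the job done as asked, in the order asked, and still so for the second after the job is handed in, with the robot touching nothing.
It also fails if it takes over 62 s, if anything falls off the work surface, if the arm or the gripper's body presses on something with over 40 N, if the wrist force passes 120 N, or if a joint passes its speed limit or range.

## Working session

There is one attempt and no reset: what is moved stays moved. The work goes in short steps, Python scripts to look and compute and a tool call to move; the robot and the scene stay as the last step left them, time stands still between calls to the robot, and variables do not carry over. Pictures are saved under pics/ and viewed, at most 10 in all, crops included, and the job is handed in when it is done.

Besides the shell and the picture viewer there is one more tool, called after ">>>" as name([rows], argument=value, ...), one row to a line, values as JSON. send_rows: Moves the arm, as the interface text tells. Its arguments: {"type":"object","properties":{"steps":{"type":"array"},"newtons":{"type":"number"}},"required":["steps"]}

```bash
ls; mkdir -p pics
python3 - <<'E'
from bench import ctrl
import cv2,numpy as np
s=ctrl.get_state()
print(s)
for n in("side","top"):
    i=ctrl.get_image(n); cv2.imwrite(f"pics/{n}0.png",i["pixels"][:,:,::-1]); print(n,i["K"],i["dist"],i["cam_to_world"])
    np.savez(f"{n}0.npz",**{k:np.array(v) for k,v in i.items()})
E
```

```text
pics
{'time': 0.0, 'joint_positions': array([ 1.19510233,  0.32183837, -0.0701031 ,  1.45165816,  0.02261016,
        1.37081499, -0.0569073 ]), 'qd': array([ 0.00281726, -0.00125659, -0.00126886,  0.00132093,  0.00149156,
        0.00073297, -0.00054618]), 'joint_torque': array([-7.03760088e-04, -4.91291249e+01, -4.03955765e-01, -3.12526810e+01,
       -6.40013977e-02,  4.38993413e-02,  1.84919872e-04]), 'position': array([ 0.24676039, -0.60076988,  0.23546012]), 'tool_rot': array([-3.08026504e+00, -6.08120688e-01,  7.44398913e-04]), 'ft_force': array([-0.31448771, -0.47675426, -0.13206712]), 'torque': array([-0.00988999,  0.0369897 , -0.04288215]), 'grip_force': 0.0, 'grip_width': 1.000875843682546}
side [[388.79645601   0.         320.819861  ]
 [  0.         388.79645601 206.88650574]
 [  0.           0.           1.        ]] [-0.0317248  0.         0.         0.         0.       ] [[-0.86151863 -0.31326553  0.39956272  0.17373597]
 [-0.50768386  0.52137592 -0.6858748   0.64985862]
 [ 0.00653855 -0.79374546 -0.60821492  0.68723425]
 [ 0.          0.          0.          1.        ]]
top [[392.70458259   0.         324.07561091]
 [  0.         392.70458259 201.20702349]
 [  0.           0.           1.        ]] [0.02648378 0.         0.         0.         0.        ] [[-0.01941051 -0.9899061   0.14038928  0.41104488]
 [-0.99962022  0.02196175  0.01664607 -0.01893485]
 [-0.01956124 -0.14001286 -0.98995644  1.14001612]
 [ 0.          0.          0.          1.        ]]
```

View pics/top0.png

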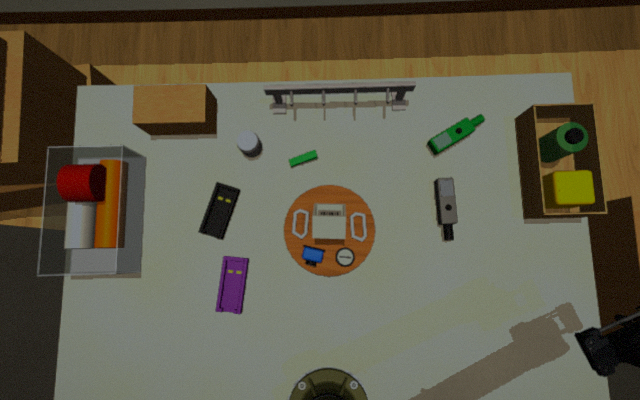

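View pics/side0.png

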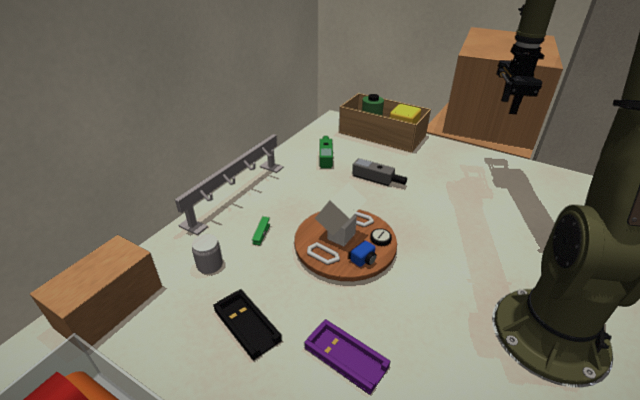

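The top view shows the grey reader at (446,200) with its nose at (448,240) pointing at the robot, the black cradle at (219,210) and the turntable at (329,230) with the hood at (329,222).

Look-alikes:
- **For the reader:** the green handset at (456,135). The reader is the grey one at (446,205).
- **For the cradle:** the purple one at (233,285). The cradle is the black one at (219,210).

Next is a close crop to check the choice.

Run:
```python
import cv2,numpy as np
t=cv2.imread("pics/top0.png"); s=cv2.imread("pics/side0.png")
def c(im,x,y,w,h,k=4): return cv2.resize(im[y:y+h,x:x+w],(w*k,h*k),interpolation=cv2.INTER_CUBIC)
top=np.hstack([c(t,280,180,100,75),c(t,190,175,50,75),c(t,423,170,50,75)])
bot=np.hstack([c(s,290,185,115,75),c(s,210,285,85,75)])
cv2.imwrite("pics/m1.png",np.vstack([top,bot]))
```

```text
(no output)
```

View pics/m1.png

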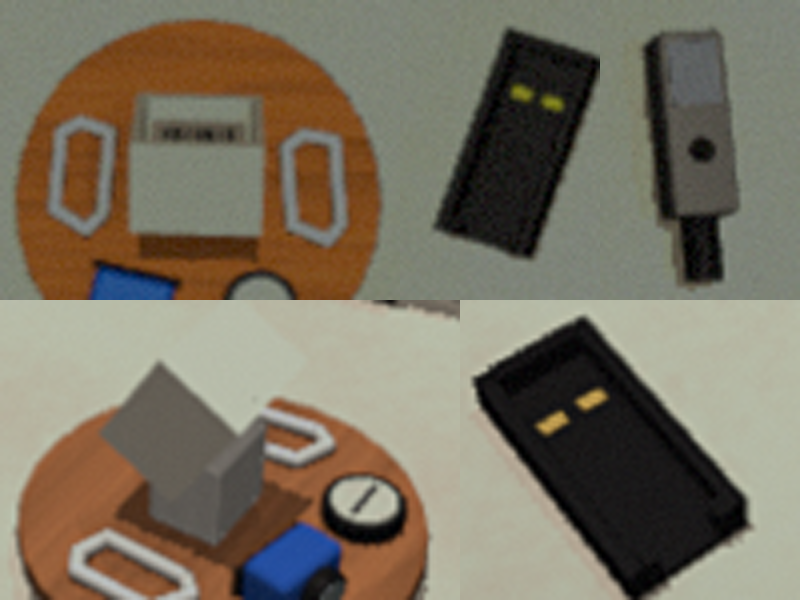

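The crop confirms both choices: the grey reader, nose towards the robot, and the black cradle, with its notch at the robot-side end. The hood's roof and rim edges are clear. Next I measure.

```bash
cat > h.py <<'E'
import cv2,numpy as np
def load(n): return dict(np.load(n))
def ray(c,uv):
    p=cv2.undistortPoints(np.array(uv,float).reshape(-1,1,2),c["K"],c["dist"])[:,0]
    d=np.c_[p,np.ones(len(p))]@c["cam_to_world"][:3,:3].T
    return c["cam_to_world"][:3,3],d
def onz(c,uv,z):
    o,d=ray(c,uv); return o+d*((z-o[2])/d[:,2])[:,None]
def tri(c1,a,c2,b):
    out=[]
    (o1,D1),(o2,D2)=ray(c1,a),ray(c2,b)
    for d1,d2 in zip(D1,D2):
        A=[];r=[]
        M=np.zeros((3,3));v=np.zeros(3)
        for o,d in((o1,d1),(o2,d2)):
            d=d/np.linalg.norm(d);P=np.eye(3)-np.outer(d,d);M+=P;v+=P@o
        out.append(np.linalg.solve(M,v))
    return np.array(out)
E
python3 - <<'E'
from h import *
np.set_printoptions(precision=4,suppress=True)
T,S=load("top0.npz"),load("side0.npz")
def m(pts,mx,my,x0,y0): return [((x-mx+.5)/4-.5+x0,(y-my+.5)/4-.5+y0) for x,y in pts]
tt=lambda p:m(p,0,0,280,180); ss=lambda p:m(p,0,300,290,185)
print("rim top L,R",onz(T,tt([(131,146),(263,147)]),.1664)); print("rim bot",onz(T,tt([(136,95),(263,95)]),.0936)); print("roof back",onz(T,tt([(128,236),(263,236)]),.1354))
print("tri rimtopL, roofbackL",tri(T,tt([(131,146),(128,236)]),S,ss([(161,362),(238,430)])))
print("side z: rimtopL,rimbotL,roofbackL",onz(S,ss([(161,362)]),.1664),onz(S,ss([(100,432)]),.0936),onz(S,ss([(238,430)]),.1354))
# turntable
hsv=cv2.cvtColor(T["pixels"],cv2.COLOR_RGB2HSV)
def big(mask,x0,y0,x1,y1):
    k=np.zeros_like(mask);k[y0:y1,x0:x1]=mask[y0:y1,x0:x1]
    cs,_=cv2.findContours(k,cv2.RETR_EXTERNAL,cv2.CHAIN_APPROX_NONE);return max(cs,key=cv2.contourArea)[:,0].astype(float)
w=big((hsv[...,1]>110).astype(np.uint8),275,175,385,285)
q=onz(T,w,.03)[:,:2]; print("turntable",cv2.minEnclosingCircle(q.astype(np.float32)), cv2.fitEllipse(q.astype(np.float32)))
g=(hsv[...,2]<60).astype(np.uint8)
for n,box in(("cradle",(190,175,245,245)),):
    cc=big(g,*box); q=onz(T,cc,.024)[:,:2].astype(np.float32); print(n,cv2.minAreaRect(q),cv2.boxPoints(cv2.minAreaRect(q)))
hs=cv2.cvtColor(S["pixels"],cv2.COLOR_RGB2HSV)
cc=big((hs[...,2]<60).astype(np.uint8),205,280,290,362);q=onz(S,cc,.024)[:,:2].astype(np.float32);print("cradle side",cv2.minAreaRect(q))
V=hsv[...,2]
print(V[205,425:470]); print(V[175:250,448])
# reader by hand corners of the top face + nose end
rr=lambda p:m(p,600,0,423,170)
print("reader top face",onz(T,rr([(663,34),(717,31),(737,211),(669,216)]),.048)); print("nose end mid",onz(T,rr([(703,281)]),.03),"nose root",onz(T,rr([(700,215)]),.035))
E
```

```text
rim top L,R [[ 0.5122  0.0273  0.1664]
 [ 0.5098 -0.0548  0.1664]]
rim bot [[ 0.5542  0.0269  0.0936]
 [ 0.5523 -0.0584  0.0936]]
roof back [[ 0.4578  0.0316  0.1354]
 [ 0.4561 -0.0544  0.1354]]
tri rimtopL, roofbackL [[0.5126 0.0275 0.164 ]
 [0.4588 0.0318 0.1397]]
side z: rimtopL,rimbotL,roofbackL [[0.5111 0.0304 0.1664]] [[0.5549 0.025  0.0936]] [[0.4622 0.0274 0.1354]]
turntable ((0.48744598031044006, -0.012285967357456684), 0.1288595348596573) ((0.4876649081707001, -0.012330236844718456), (0.25382494926452637, 0.2544192671775818), 94.61384582519531)
cradle ((0.5498040914535522, 0.30092301964759827), (0.07342767715454102, 0.15165597200393677), 70.93080139160156) [[0.4661 0.291 ]
 [0.6095 0.2415]
 [0.6335 0.3108]
 [0.4901 0.3604]]
cradle side ((0.5456854701042175, 0.3091907501220703), (0.07232595235109329, 0.1648346334695816), 70.77052307128906)
[128 134 128 133 131 132 128 127 127 126  97  44  14  20  30  69  90  92
  90  87  76  36  21  16  19  41  76  85  87  79  78 102 132 131 133 132
 132 134 132 133 132 130 132 127 128]
[133 126 112  83  83  87  97  95  96  95  98  96 101  98  98  94  99  99
  95  96  92  84  84  82  87  86  83  84  75  48  16  19  22   6  20  56
  84  85  84  86  89  85  90  84  87  89  90  85  52  26  11  21  19  18
  32  31  25  16  18  26  29  23  30  29  37  64 104 131 131 130 133 130
 131 133 130]
reader top face [[ 0.6243 -0.323   0.048 ]
 [ 0.6255 -0.3606  0.048 ]
 [ 0.4988 -0.3661  0.048 ]
 [ 0.4962 -0.3194  0.048 ]]
nose end mid [[ 0.4518 -0.345   0.03  ]] nose root [[ 0.4975 -0.3445  0.035 ]]
```

Run:
```python
from h import *
np.set_printoptions(precision=4,suppress=True)
T,S=load("top0.npz"),load("side0.npz")
for c,(x0,y0,x1,y1) in((T,(430,170,465,220)),(S,(345,150,400,190))):
    hs=cv2.cvtColor(c["pixels"],cv2.COLOR_RGB2HSV);V=hs[...,2]
    if c is T:
        k=np.zeros_like(V);k[y0:y1,x0:x1]=((V>62)&(V<112))[y0:y1,x0:x1]
        k=cv2.morphologyEx(k,cv2.MORPH_OPEN,np.ones((3,3)));k=cv2.morphologyEx(k,cv2.MORPH_CLOSE,np.ones((7,7)))
        cs,_=cv2.findContours(k,0,cv2.CHAIN_APPROX_NONE);q=max(cs,key=cv2.contourArea)[:,0].astype(float)
        q=onz(c,q,.048)[:,:2].astype(np.float32);r=cv2.minAreaRect(q);print(r,cv2.boxPoints(r))
    # nose: dark columns
k=np.zeros_like(V);V=cv2.cvtColor(T["pixels"],cv2.COLOR_RGB2HSV)[...,2]
for y in range(225,242,2):
    xs=np.where(V[y,438:465]<70)[0]+438; print(y,xs.min(),xs.max(),onz(T,[(xs.mean(),y)],.026)[0])
```

```text
((0.5669739246368408, -0.3441264033317566), (0.11903606355190277, 0.04452473670244217), 1.6506625413894653) [[ 0.5068 -0.3236]
 [ 0.5081 -0.3681]
 [ 0.6271 -0.3647]
 [ 0.6258 -0.3202]]
225 442 452 [ 0.4937 -0.3451  0.026 ]
227 443 452 [ 0.488  -0.3461  0.026 ]
229 443 452 [ 0.4824 -0.3458  0.026 ]
231 443 452 [ 0.4768 -0.3454  0.026 ]
233 444 452 [ 0.4712 -0.3464  0.026 ]
235 444 452 [ 0.4656 -0.3461  0.026 ]
237 444 453 [ 0.46   -0.3471  0.026 ]
239 444 453 [ 0.4544 -0.3467  0.026 ]Traceback (most recent call last):
  File "<stdin>", line 14, in <module>
    return umr_minimum(a, axis, None, out, keepdims, initial, where)
ValueError: zero-size array to reduction operation minimum which has no identity
```

>>> send_rows([
  {"turn": 0.86, "grip": 1},
  {"turn": 0.86},
  {"turn": 0.86},
  {"tx": 0.686, "ty": -0.457},
  {"tx": 0.686, "ty": -0.457},
  {"tx": 0.686, "ty": -0.457},
  {"tx": 0.686, "ty": -0.457},
  {"tx": 0.686, "ty": -0.457},
  {"tx": 0.686, "ty": -0.457},
  {"tx": 0.686, "ty": -0.457},
  {"tx": 0.686, "ty": -0.457},
  {"tx": 0.686, "ty": -0.457},
])

```text
validation failed for argument at $.st...
```

```bash
cat >> h.py <<'E'
from scipy.spatial.transform import Rotation as R
def plan(s,x,y,z,yaw):
    """shift (in 60 mm units, axes after the turn) and turn (8 deg units) to a target; yaw of tool x, deg"""
    M=R.from_rotvec(s["tool_rot"]).as_matrix(); now=np.degrees(np.arctan2(M[1,0],M[0,0])); p=s["position"]
    a=np.radians(yaw);d=np.array([x,y,z])-p
    print("t %.2f"%s["time"],"pos",p.round(4),"yaw %.2f tilt %.2f"%(now,np.degrees(np.arccos(-M[2,2]))),"F",s["ft_force"].round(2),"grip %.3f %.1f"%(s["grip_width"],s["grip_force"]))
    print("turn %.3f  tx %.3f ty %.3f tz %.3f"%(-(yaw-now)/8,*(np.array([np.cos(a)*d[0]+np.sin(a)*d[1],np.sin(a)*d[0]-np.cos(a)*d[1],-d[2]])/.06)))
E
python3 - <<'E'
from h import *; from bench import ctrl
plan(ctrl.get_state(),.610,-.3427,.028,1.65)
E
```

```text
t 0.10 pos [ 0.2468 -0.6008  0.2356] yaw 22.34 tilt 0.09 F [ 0.41  0.42 -0.25] grip 0.999 0.0
turn 2.586  tx 6.175 ty -4.126 tz 3.460
```

>>> send_rows([
  {"tx": 0, "ty": 0, "tz": 0, "turn": 0.86, "grip": 1},
  {"tx": 0, "ty": 0, "tz": 0, "turn": 0.86, "grip": 1},
  {"tx": 0, "ty": 0, "tz": 0, "turn": 0.86, "grip": 1},
  {"tx": 0.686, "ty": -0.458, "tz": 0, "turn": 0, "grip": 1},
  {"tx": 0.686, "ty": -0.458, "tz": 0, "turn": 0, "grip": 1},
  {"tx": 0.686, "ty": -0.458, "tz": 0, "turn": 0, "grip": 1},
  {"tx": 0.686, "ty": -0.458, "tz": 0, "turn": 0, "grip": 1},
  {"tx": 0.686, "ty": -0.458, "tz": 0, "turn": 0, "grip": 1},
  {"tx": 0.686, "ty": -0.458, "tz": 0, "turn": 0, "grip": 1},
  {"tx": 0.686, "ty": -0.458, "tz": 0, "turn": 0, "grip": 1},
  {"tx": 0.686, "ty": -0.458, "tz": 0, "turn": 0, "grip": 1},
  {"tx": 0.686, "ty": -0.458, "tz": 0, "turn": 0, "grip": 1},
])

```text
time: 1.6
position: [0.6109, -0.3421, 0.2359]
tool_rot: [-3.141, -0.046, 0.001]
ft_force: [0.7, -0.6, 0.8]
grip_width: 1.0
grip_force: 0.0
```

```bash
cat > p.py <<'E'
import sys
from h import *; from bench import ctrl
plan(ctrl.get_state(),*map(float,sys.argv[1:]))
E
python3 p.py .610 -.3427 .028 1.65
```

```text
t 1.60 pos [ 0.6109 -0.3421  0.2359] yaw 1.68 tilt 0.05 F [ 0.65 -0.63  0.84] grip 1.000 0.0
turn 0.004  tx -0.015 ty 0.010 tz 3.466
```

>>> send_rows([
  {"tx": 0, "ty": 0, "tz": 0.7, "turn": 0, "grip": 1},
  {"tx": 0, "ty": 0, "tz": 0.7, "turn": 0, "grip": 1},
  {"tx": 0, "ty": 0, "tz": 0.7, "turn": 0, "grip": 1},
  {"tx": 0, "ty": 0, "tz": 0.7, "turn": 0, "grip": 1},
  {"tx": 0, "ty": 0, "tz": 0.46, "turn": 0, "grip": 1},
  {"tx": 0, "ty": 0, "tz": 0.2, "turn": 0, "grip": 1},
  {"tx": 0, "ty": 0, "tz": 0, "turn": 0, "grip": 0.4},
  {"tx": 0, "ty": 0, "tz": 0, "turn": 0, "grip": 0.4},
  {"tx": 0, "ty": 0, "tz": 0, "turn": 0, "grip": 0.4},
  {"tx": 0, "ty": 0, "tz": 0, "turn": 0, "grip": 0.4},
  {"tx": 0, "ty": 0, "tz": 0, "turn": 0, "grip": 0.4},
], newtons=3)

```text
time: 2.98
position: [0.6102, -0.3432, 0.0295]
tool_rot: [3.141, 0.046, 0.001]
ft_force: [1.0, 0.2, 2.4]
grip_width: 0.533
grip_force: 3.0
```

```bash
python3 p.py .610 -.3427 .028 1.65
```

```text
t 2.98 pos [ 0.6102 -0.3432  0.0295] yaw 1.69 tilt 0.04 F [0.97 0.16 2.41] grip 0.533 3.0
turn 0.005  tx -0.002 ty -0.008 tz 0.024
```

>>> send_rows([
  {"tx": -0.035, "ty": 0, "tz": -0.089, "turn": 0, "grip": 0.4},
  {"tx": -0.035, "ty": 0, "tz": -0.089, "turn": 0, "grip": 0.4},
  {"tx": -0.044, "ty": 0, "tz": -0.089, "turn": 0, "grip": 0.4},
  {"tx": -0.044, "ty": 0, "tz": -0.089, "turn": 0, "grip": 0.4},
  {"tx": -0.054, "ty": 0, "tz": -0.123, "turn": 0, "grip": 0.4},
  {"tx": -0.054, "ty": 0, "tz": -0.123, "turn": 0, "grip": 0.4},
  {"tx": -0.069, "ty": 0, "tz": -0.122, "turn": 0, "grip": 0.4},
  {"tx": -0.069, "ty": 0, "tz": -0.122, "turn": 0, "grip": 0.4},
  {"tx": -0.08, "ty": 0, "tz": -0.113, "turn": 0, "grip": 0.4},
  {"tx": -0.08, "ty": 0, "tz": -0.113, "turn": 0, "grip": 0.4},
  {"tx": 0, "ty": 0, "tz": 0, "turn": 0, "grip": 0.4},
  {"tx": 0, "ty": 0, "tz": 0, "turn": 0, "grip": 0.4},
], newtons=4)

```text
time: 4.47
position: [0.5763, -0.3444, 0.0934]
tool_rot: [3.141, 0.047, 0.001]
ft_force: [1.3, 0.2, -0.9]
grip_width: 0.524
grip_force: 4.0
```

```bash
cat > snap.py <<'E'
import sys
from h import *; from bench import ctrl
k=sys.argv[1]; out=[]
for n,a in(("side",sys.argv[2]),("top",sys.argv[3])):
    i=ctrl.get_image(n); np.savez(f"{n}{k}.npz",**{q:np.array(v) for q,v in i.items()})
    x,y,w,h=map(int,a.split(",")); out.append(cv2.resize(i["pixels"][y:y+h,x:x+w,::-1],None,fx=5,fy=5,interpolation=cv2.INTER_CUBIC))
cv2.imwrite(f"pics/m{k}.png",np.hstack(out))
E
python3 p.py .610 -.3427 .028 1.65; python3 snap.py 2 335,90,90,110 415,150,70,110
```

```text
t 4.47 pos [ 0.5763 -0.3444  0.0934] yaw 1.70 tilt 0.05 F [ 1.28  0.18 -0.86] grip 0.524 4.0
turn 0.006  tx 0.562 ty -0.012 tz 1.091
```

View pics/m2.png

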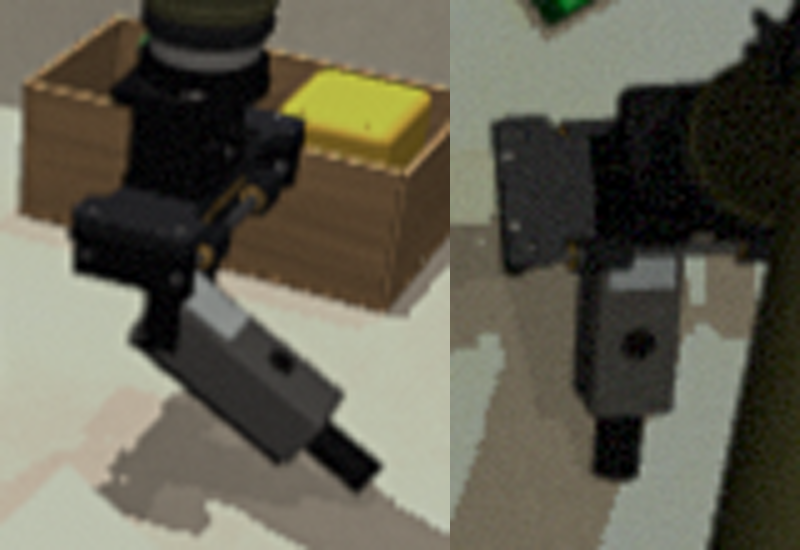

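The reader is tilted with its nose on the shelf. In the side view the lower body edge runs from about (362,158) to (391,182) and the nose tip is at about (408,187). I work out the angle next.

```bash
cat > ang.py <<'E'
from h import *
def onvert(c,uv,p0,yaw):
    n=np.array([-np.sin(yaw),np.cos(yaw),0]);o,d=ray(c,uv);return o+d*(((np.array(p0)-o)@n)/(d@n))[:,None]
def pitch(c,a,b,p0,yaw):
    P=onvert(c,[a,b],p0,yaw);d=P[1]-P[0];return np.degrees(np.arctan2(-d[2],np.hypot(*d[:2]))),P
E
python3 - <<'E'
from ang import *
np.set_printoptions(precision=4,suppress=True)
S=load("side2.npz");f=lambda x,y:((x+.5)/5-.5+335,(y+.5)/5-.5+90)
yw=np.radians(1.65)
for nm,a,b,y in(("body low edge",(140,345),(278,462),-.3215),("body top edge",(215,315),(328,410),-.3215),("nose low",(303,450),(358,492),-.344),("nose up",(335,418),(382,466),-.344)):
    print(nm,*pitch(S,f(*a),f(*b),(.55,y,0),yw))
E
```

```text
body low edge 29.456503981509023 [[ 0.5904 -0.3203  0.0742]
 [ 0.4929 -0.3231  0.0191]]
body top edge 29.23447177831322 [[ 0.5439 -0.3217  0.1084]
 [ 0.4667 -0.3239  0.0652]]
nose low 25.855298976816535 [[ 0.4853 -0.3459  0.0177]
 [ 0.4467 -0.347  -0.001 ]]
nose up 35.7609859825666 [[ 0.4683 -0.3464  0.0468]
 [ 0.4347 -0.3473  0.0225]]
```

>>> send_rows([
  {"tx": 0, "ty": 0, "tz": 0, "turn": 0, "grip": 0.2},
  {"tx": 0, "ty": 0, "tz": 0, "turn": 0, "grip": 0.2},
  {"tx": 0, "ty": 0, "tz": 0, "turn": 0, "grip": 0.2},
  {"tx": 0, "ty": 0, "tz": 0, "turn": 0, "grip": 0.2},
  {"tx": 0, "ty": 0, "tz": -0.2, "turn": 0, "grip": 0.2},
  {"tx": 0, "ty": 0, "tz": -0.5, "turn": 0, "grip": 0.2},
  {"tx": 0, "ty": 0, "tz": -0.7, "turn": 0, "grip": 0.2},
  {"tx": 0, "ty": 0, "tz": -0.7, "turn": 0, "grip": 0.2},
  {"tx": 0, "ty": 0, "tz": -0.7, "turn": 0, "grip": 0.2},
  {"tx": 0, "ty": 0, "tz": -0.4, "turn": 0.2, "grip": 0.2},
  {"tx": 0, "ty": 0, "tz": -0.2, "turn": 0.22, "grip": 0.2},
  {"tx": 0, "ty": 0, "tz": 0, "turn": 0, "grip": 0.2},
], newtons=50)

```text
time: 6.08
position: [0.5761, -0.344, 0.2975]
tool_rot: [3.141, -0.046, 0.0]
ft_force: [-0.1, -0.1, -3.5]
grip_width: 0.527
grip_force: 50.0
```

```bash
python3 p.py .701 -.0195 .232 -1.7
```

```text
t 6.08 pos [ 0.5761 -0.344   0.2975] yaw -1.67 tilt 0.01 F [-0.06 -0.06 -3.54] grip 0.527 50.0
turn 0.003  tx 1.921 ty -5.467 tz 1.092
```

>>> send_rows([
  {"tx": 0.12, "ty": -0.34, "tz": 0, "turn": 0, "grip": 0.2},
  {"tx": 0.24, "ty": -0.683, "tz": 0, "turn": 0, "grip": 0.2},
  {"tx": 0.24, "ty": -0.683, "tz": 0, "turn": 0, "grip": 0.2},
  {"tx": 0.24, "ty": -0.683, "tz": 0, "turn": 0, "grip": 0.2},
  {"tx": 0.24, "ty": -0.683, "tz": 0, "turn": 0, "grip": 0.2},
  {"tx": 0.24, "ty": -0.683, "tz": 0, "turn": 0, "grip": 0.2},
  {"tx": 0.24, "ty": -0.683, "tz": 0, "turn": 0, "grip": 0.2},
  {"tx": 0.24, "ty": -0.683, "tz": 0.2, "turn": 0, "grip": 0.2},
  {"tx": 0.12, "ty": -0.34, "tz": 0.4, "turn": 0, "grip": 0.2},
  {"tx": 0, "ty": 0, "tz": 0.3, "turn": 0, "grip": 0.2},
  {"tx": 0, "ty": 0, "tz": 0.19, "turn": 0, "grip": 0.2},
  {"tx": 0, "ty": 0, "tz": 0, "turn": 0, "grip": 0.2},
])

```text
time: 7.58
position: [0.6999, -0.022, 0.2305]
tool_rot: [3.14, -0.05, -0.004]
ft_force: [0.5, -0.0, -2.8]
grip_width: 0.523
grip_force: 50.0
```

```bash
python3 p.py .701 -.0195 .232 -1.7;  python3 snap.py 3 270,130,90,115 295,150,70,115
```

```text
t 7.58 pos [ 0.6999 -0.022   0.2305] yaw -1.81 tilt 0.16 F [ 0.5  -0.02 -2.77] grip 0.523 50.0
turn -0.014  tx 0.017 ty -0.042 tz -0.025
```

View pics/m3.png

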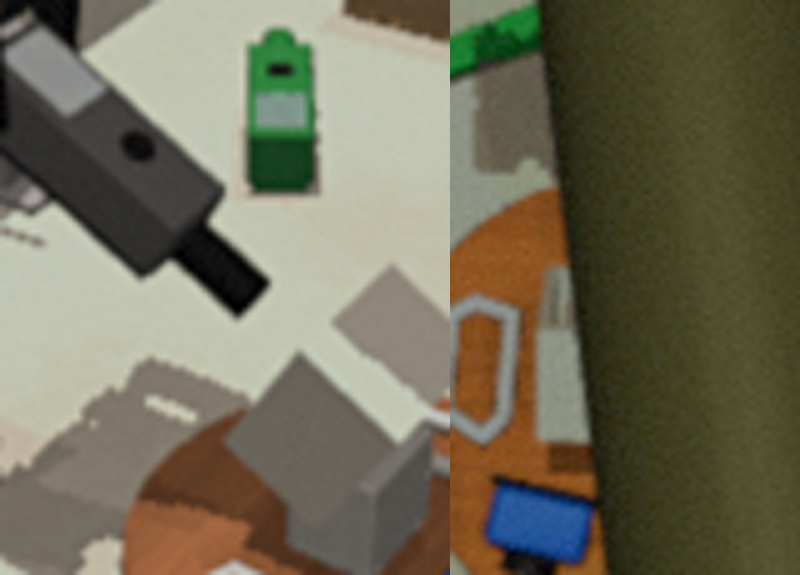

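Run:
```python
from ang import *
np.set_printoptions(precision=4,suppress=True)
S=load("side3.npz");f=lambda x,y:((x+.5)/5-.5+270,(y+.5)/5-.5+130)
yw=np.radians(-1.7)
for nm,a,b,y in(("body low edge",(20,165),(140,275),.004),("body top edge",(75,85+55),(175,228),.004),("nose low",(178,262),(240,317),-.018),("nose up",(208,225),(270,284),-.018)):
    print(nm,*pitch(S,f(*a),f(*b),(.7-.0 if 'body' in nm else .57,y,0),yw))
print("end face",pitch(S,f(268,285),f(240,317),(.57,-.018,0),yw))
c=f(254,301); print("tip onz",onz(S,[c],.1484),"on plane",onvert(S,[c],(.57,-.018,0),yw))
print("rimtopL",onz(S,[f(300,352)],.1664),"rimbotL",onz(S,[f(222,438)],.0936))
print("rim wall line pitch",pitch(S,f(300,352),f(222,438),(.53,.0275,0),yw))
# edge fit on body lower-left edge / nose edges in image
I=S["pixels"]; g=cv2.cvtColor(I,cv2.COLOR_RGB2GRAY)
l=cv2.createLineSegmentDetector().detect(cv2.resize(g[150:205,270:330],None,fx=4,fy=4,interpolation=cv2.INTER_CUBIC))[0][:,0]
for s in l:
    if np.hypot(s[0]-s[2],s[1]-s[3])>28:
        q=(s.reshape(2,2)+.5)/4-.5+[270,150]; yy=.004
        P=onvert(S,q,(.65,yy,0),yw);P2=onvert(S,q,(.57,-.018,0),yw)
        pa=lambda P:np.degrees(np.arctan2(P[0,2]-P[1,2],P[0,0]-P[1,0]))
        print(q.ravel().round(1),"pitch +yface %.1f mid %.1f"%(pa(P),pa(P2)))
```

```text
body low edge 29.213438549421188 [[0.6835 0.0045 0.1977]
 [0.6139 0.0066 0.1588]]
body top edge 27.758952160433296 [[0.6489 0.0055 0.2226]
 [0.5927 0.0072 0.1931]]
nose low 27.98192469087608 [[ 0.6086 -0.0191  0.1534]
 [ 0.5723 -0.0181  0.1341]]
nose up 30.966688553553485 [[ 0.5906 -0.0186  0.1812]
 [ 0.5553 -0.0176  0.16  ]]
end face (np.float64(57.486942915768275), array([[ 0.5564, -0.0176,  0.159 ],
       [ 0.5723, -0.0181,  0.1341]]))
tip onz [[ 0.5631 -0.0158  0.1484]] on plane [[ 0.5643 -0.0178  0.1467]]
rimtopL [[0.5119 0.0303 0.1664]] rimbotL [[0.557  0.0244 0.0936]]
rim wall line pitch (np.float64(58.26020628837458), array([[0.5132, 0.028 , 0.1644],
       [0.5556, 0.0267, 0.0958]]))
[310.7 174.1 323.5 185.5] pitch +yface 28.3 mid 28.3
[316.9 193.3 303.5 180.8] pitch +yface -150.2 mid -150.2
[323.5 186.6 317.  193.6] pitch +yface 123.5 mid 123.5
[297.7 185.6 280.6 169.9] pitch +yface -150.8 mid -150.8
[295.1 149.7 314.4 166.8] pitch +yface 28.3 mid 28.3
[319.3 168.8 318.3 154.1] pitch +yface -94.4 mid -94.4
[329.2 168.2 318.5 168.7] pitch +yface 159.0 mid 159.0
[320.1 156.  329.2 156. ] pitch +yface -17.4 mid -17.4
```

>>> send_rows([
  {"tx": 0, "ty": -0.05, "tz": 0, "turn": -0.01, "grip": 0.2},
  {"tx": -0.137, "ty": 0, "tz": 0.079, "turn": 0, "grip": 0.2},
  {"tx": -0.137, "ty": 0, "tz": 0.079, "turn": 0, "grip": 0.2},
  {"tx": -0.137, "ty": 0, "tz": 0.079, "turn": 0, "grip": 0.2},
  {"tx": -0.137, "ty": 0, "tz": 0.079, "turn": 0, "grip": 0.2},
  {"tx": 0, "ty": 0, "tz": 0, "turn": 0, "grip": 0.2},
  {"tx": 0, "ty": 0, "tz": 0, "turn": 0, "grip": 0.2},
])

```text
time: 8.55
position: [0.6683, -0.0161, 0.2132]
tool_rot: [3.141, -0.044, 0.001]
ft_force: [0.3, -0.5, -3.1]
grip_width: 0.526
grip_force: 50.0
```

```bash
python3 p.py .701 -.0195 .232 -1.7;  python3 snap.py 4 290,150,80,90 290,150,60,90
```

```text
t 8.55 pos [ 0.6683 -0.0161  0.2132] yaw -1.59 tilt 0.04 F [ 0.29 -0.47 -3.08] grip 0.526 50.0
turn 0.013  tx 0.547 ty 0.041 tz -0.314
```

View pics/m4.png

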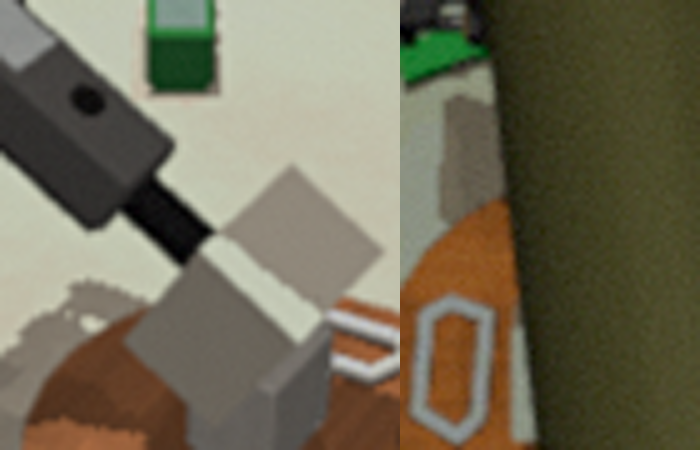

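The nose tip has reached the rim at about (328,200) and is lined up with the opening. Now I feel my way in.

>>> send_rows([
  {"tx": 0, "ty": 0.03, "tz": 0, "turn": 0.01, "grip": 0.2},
  {"tx": -0.02, "ty": 0, "tz": 0.0115, "turn": 0, "grip": 0.2},
  {"tx": -0.02, "ty": 0, "tz": 0.0115, "turn": 0, "grip": 0.2},
  {"tx": -0.02, "ty": 0, "tz": 0.0115, "turn": 0, "grip": 0.2},
  {"tx": 0, "ty": 0, "tz": 0, "turn": 0, "grip": 0.2},
])

```text
time: 9.28
position: [0.6642, -0.0176, 0.2108]
tool_rot: [3.141, -0.045, -0.0]
ft_force: [0.6, -0.1, -3.6]
grip_width: 0.53
grip_force: 50.0
```

>>> send_rows([
  {"tx": -0.02, "ty": 0, "tz": 0.0115, "turn": 0, "grip": 0.2},
  {"tx": -0.02, "ty": 0, "tz": 0.0115, "turn": 0, "grip": 0.2},
  {"tx": 0, "ty": 0, "tz": 0, "turn": 0, "grip": 0.2},
])

```text
time: 9.65
position: [0.6618, -0.0176, 0.2094]
tool_rot: [3.141, -0.046, -0.0]
ft_force: [-0.1, 0.7, -3.2]
grip_width: 0.525
grip_force: 50.0
```

>>> send_rows([
  {"tx": -0.022, "ty": 0, "tz": 0.0125, "turn": 0, "grip": 0.2},
  {"tx": -0.022, "ty": 0, "tz": 0.0125, "turn": 0, "grip": 0.2},
  {"tx": 0, "ty": 0, "tz": 0, "turn": 0, "grip": 0.2},
])

```text
time: 10.02
position: [0.6592, -0.0175, 0.2078]
tool_rot: [3.141, -0.046, -0.0]
ft_force: [0.5, -1.2, -4.5]
grip_width: 0.526
grip_force: 50.0
```

```bash
cat > f.py <<'E'
from h import *; from bench import ctrl
n=np.array([.866,-.025,.5]); a=[]
s=ctrl.get_state();print("F.n",round(s["ft_force"]@n,2),s["ft_force"].round(2),s["position"].round(4),s["torque"].round(2),s["joint_torque"].round(2))
E
python3 f.py
```

```text
F.n -1.8 [ 0.49 -1.24 -4.52] [ 0.6592 -0.0175  0.2078] [ 0.04 -0.1  -0.06] [-0.000e+00 -5.218e+01 -4.020e+00 -3.228e+01 -3.000e-02  7.000e-02
  0.000e+00]
```

>>> send_rows([
  {"tx": -0.022, "ty": 0, "tz": 0.0125, "turn": 0, "grip": 0.2},
  {"tx": -0.022, "ty": 0, "tz": 0.0125, "turn": 0, "grip": 0.2},
  {"tx": 0, "ty": 0, "tz": 0, "turn": 0, "grip": 0.2},
])

```text
time: 10.4
position: [0.6565, -0.0175, 0.2064]
tool_rot: [3.141, -0.046, -0.0]
ft_force: [0.5, -0.5, -2.9]
grip_width: 0.523
grip_force: 50.0
```

```bash
python3 f.py
```

```text
F.n -0.97 [ 0.51 -0.55 -2.86] [ 0.6565 -0.0175  0.2064] [ 0.03 -0.09 -0.03] [-0.000e+00 -5.188e+01 -3.980e+00 -3.224e+01 -3.000e-02  7.000e-02
  0.000e+00]
```

>>> send_rows([
  {"tx": -0.022, "ty": 0, "tz": 0.0125, "turn": 0, "grip": 0.2},
  {"tx": -0.022, "ty": 0, "tz": 0.0125, "turn": 0, "grip": 0.2},
  {"tx": 0, "ty": 0, "tz": 0, "turn": 0, "grip": 0.2},
])

```text
time: 10.78
position: [0.6546, -0.0174, 0.2055]
tool_rot: [3.141, -0.046, 0.003]
ft_force: [1.7, -0.4, -2.4]
grip_width: 0.523
grip_force: 50.0
```

```bash
python3 f.py
```

```text
F.n 0.25 [ 1.66 -0.4  -2.39] [ 0.6546 -0.0174  0.2055] [-0.   -0.54 -0.01] [-2.000e-02 -5.049e+01 -3.880e+00 -3.044e+01 -1.100e-01  7.900e-01
  2.000e-02]
```

>>> send_rows([
  {"tx": -0.022, "ty": 0, "tz": 0.0125, "turn": 0, "grip": 0.2},
  {"tx": 0, "ty": 0, "tz": 0, "turn": 0, "grip": 0.2},
  {"tx": 0, "ty": 0, "tz": 0, "turn": 0, "grip": 0.2},
])

```text
time: 11.15
position: [0.6531, -0.0174, 0.2045]
tool_rot: [3.141, -0.046, 0.002]
ft_force: [3.0, -0.0, -0.7]
grip_width: 0.525
grip_force: 50.0
```

```bash
python3 f.py;python3 snap.py 5 290,150,80,90 290,150,60,90
python3 - <<'E'
from ang import *
S=load("side5.npz"); I=S["pixels"]; g=cv2.cvtColor(I,cv2.COLOR_RGB2GRAY)
l=cv2.createLineSegmentDetector().detect(cv2.resize(g[140:205,270:335],None,fx=4,fy=4,interpolation=cv2.INTER_CUBIC))[0][:,0]
for s in l:
    if np.hypot(s[0]-s[2],s[1]-s[3])>28:
        q=(s.reshape(2,2)+.5)/4-.5+[270,140];P=onvert(S,q,(.57,-.018,0),-.03)
        print(q.ravel().round(1),"%.1f"%np.degrees(np.arctan2(P[0,2]-P[1,2],P[0,0]-P[1,0])))
E
```

```text
F.n 2.25 [ 2.99 -0.02 -0.69] [ 0.6531 -0.0174  0.2045] [ 0.05 -0.81  0.01] [-1.000e-02 -4.998e+01 -3.830e+00 -2.975e+01 -1.300e-01  1.140e+00
  3.000e-02]
[300.9 139.7 299.9 155.7] 95.6
[326.7 203.5 318.4 195.9] -150.5
[325.4 189.1 333.6 195.7] 24.3
[312.6 200.6 275.5 166.6] -150.9
[330.8 183.3 326.1 189.2] 120.2
[300.7 155.5 330.2 182.6] 29.6
[332.7 156.4 333.3 167.9] 85.4
[332.1 139.7 332.8 156. ] 85.9
[333.2 168.4 319.2 168.5] 161.2
[318.7 164.8 318.9 139.8] -89.8
[286.3 157.6 298.2 168.2] 28.0
[298.6 168.8 306.8 162.3] -47.0
[269.9 174.5 278.5 177.3] -3.0
[286.2 159.5 286.6 170.7] 91.0
[305.2 161.6 298.7 155.9] -152.1
[320.1 156.1 331.7 156.2] -16.8
[329.8 147.7 321.  148.1] 160.9
```

View pics/m5.png

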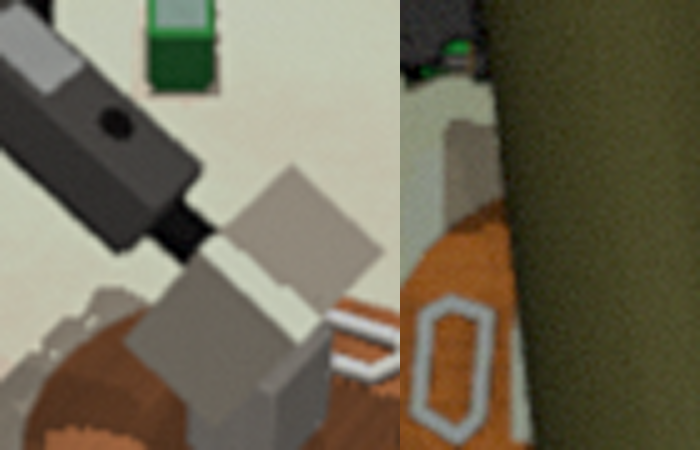

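The nose is about 20 mm inside the mouth, pitched 29–30° and pressing at about 3.5 N. I hold it there.

>>> send_rows([
  {"tx": 0, "ty": 0, "tz": 0, "turn": 0, "grip": 0.2},
  {"tx": 0, "ty": 0, "tz": 0, "turn": 0, "grip": 0.2},
  {"tx": 0, "ty": 0, "tz": 0, "turn": 0, "grip": 0.2},
  {"tx": 0, "ty": 0, "tz": 0, "turn": 0, "grip": 0.2},
  {"tx": 0, "ty": 0, "tz": 0, "turn": 0, "grip": 0.2},
  {"tx": 0, "ty": 0, "tz": 0, "turn": 0, "grip": 0.2},
  {"tx": 0, "ty": 0, "tz": 0, "turn": 0, "grip": 0.2},
  {"tx": 0, "ty": 0, "tz": 0, "turn": 0, "grip": 0.2},
  {"tx": 0, "ty": 0, "tz": 0, "turn": 0, "grip": 0.2},
  {"tx": 0, "ty": 0, "tz": 0, "turn": 0, "grip": 0.2},
  {"tx": 0, "ty": 0, "tz": 0, "turn": 0, "grip": 0.2},
  {"tx": 0, "ty": 0, "tz": 0, "turn": 0, "grip": 0.2},
])

```text
time: 12.75
position: [0.6527, -0.0174, 0.2042]
tool_rot: [3.141, -0.046, -0.0]
ft_force: [3.2, -0.3, -1.0]
grip_width: 0.523
grip_force: 50.0
```

```bash
python3 f.py
```

```text
F.n 2.29 [ 3.22 -0.28 -1.02] [ 0.6527 -0.0174  0.2042] [ 0.06 -0.88 -0.03] [  0.07 -49.92  -3.75 -29.55  -0.09   1.3    0.05]
```

>>> send_rows([
  {"tx": 0, "ty": 0, "tz": 0, "turn": 0, "grip": 0.2},
  {"tx": 0, "ty": 0, "tz": 0, "turn": 0, "grip": 0.2},
  {"tx": 0, "ty": 0, "tz": 0, "turn": 0, "grip": 0.2},
  {"tx": 0, "ty": 0, "tz": 0, "turn": 0, "grip": 0.2},
  {"tx": 0, "ty": 0, "tz": 0, "turn": 0, "grip": 0.2},
  {"tx": 0, "ty": 0, "tz": 0, "turn": 0, "grip": 0.2},
  {"tx": 0, "ty": 0, "tz": 0, "turn": 0, "grip": 0.2},
  {"tx": 0, "ty": 0, "tz": 0, "turn": 0, "grip": 0.2},
  {"tx": 0, "ty": 0, "tz": 0, "turn": 0, "grip": 0.2},
  {"tx": 0, "ty": 0, "tz": 0, "turn": 0, "grip": 0.2},
  {"tx": 0, "ty": 0, "tz": 0, "turn": 0, "grip": 0.2},
  {"tx": 0, "ty": 0, "tz": 0, "turn": 0, "grip": 0.2},
])

```text
time: 14.25
position: [0.6527, -0.0174, 0.2042]
tool_rot: [3.141, -0.046, -0.0]
ft_force: [3.7, 0.4, -1.0]
grip_width: 0.523
grip_force: 50.0
```

```bash
python3 f.py
```

```text
F.n 2.72 [ 3.74  0.4  -1.01] [ 0.6527 -0.0174  0.2042] [ 0.09 -0.87 -0.01] [  0.1  -49.92  -3.72 -29.55  -0.06   1.31   0.06]
```

>>> send_rows([
  {"tx": 0.1, "ty": 0, "tz": -0.058, "turn": 0, "grip": 0.2},
  {"tx": 0.25, "ty": 0, "tz": -0.144, "turn": 0, "grip": 0.2},
  {"tx": 0.3, "ty": 0, "tz": -0.173, "turn": 0, "grip": 0.2},
  {"tx": 0.25, "ty": 0, "tz": -0.144, "turn": 0, "grip": 0.2},
  {"tx": 0, "ty": 0, "tz": -0.5, "turn": 0, "grip": 0.2},
  {"tx": 0, "ty": 0, "tz": -0.5, "turn": 0, "grip": 0.2},
])

```text
time: 15.0
position: [0.7055, -0.0191, 0.2943]
tool_rot: [3.141, -0.045, -0.009]
ft_force: [0.7, -0.1, -2.1]
grip_width: 0.527
grip_force: 50.0
```

```bash
python3 p.py .576 -.344 .2 1.65
```

```text
t 15.00 pos [ 0.7055 -0.0191  0.2943] yaw -1.66 tilt 0.33 F [ 0.68 -0.09 -2.05] grip 0.527 50.0
turn -0.413  tx -2.313 ty 5.351 tz 1.571
```

>>> send_rows([
  {"tx": 0, "ty": 0, "tz": 0, "turn": -0.41, "grip": 0.2},
  {"tx": -0.257, "ty": 0.595, "tz": 0, "turn": 0, "grip": 0.2},
  {"tx": -0.257, "ty": 0.595, "tz": 0, "turn": 0, "grip": 0.2},
  {"tx": -0.257, "ty": 0.595, "tz": 0, "turn": 0, "grip": 0.2},
  {"tx": -0.257, "ty": 0.595, "tz": 0, "turn": 0, "grip": 0.2},
  {"tx": -0.257, "ty": 0.595, "tz": 0, "turn": 0, "grip": 0.2},
  {"tx": -0.257, "ty": 0.595, "tz": 0.3, "turn": 0, "grip": 0.2},
  {"tx": -0.257, "ty": 0.595, "tz": 0.4, "turn": 0, "grip": 0.2},
  {"tx": -0.257, "ty": 0.595, "tz": 0.5, "turn": 0, "grip": 0.2},
  {"tx": -0.257, "ty": 0.595, "tz": 0.4, "turn": 0, "grip": 0.2},
  {"tx": 0, "ty": 0, "tz": 0, "turn": 0, "grip": 0.2},
  {"tx": 0, "ty": 0, "tz": 0, "turn": 0, "grip": 0.2},
])

```text
time: 16.5
position: [0.5767, -0.3431, 0.1987]
tool_rot: [-3.139, -0.044, 0.003]
ft_force: [1.2, 0.9, -4.0]
grip_width: 0.524
grip_force: 50.0
```

```bash
python3 p.py .576 -.344 .097 1.65
```

```text
t 16.50 pos [ 0.5767 -0.3431  0.1987] yaw 1.62 tilt 0.17 F [ 1.15  0.93 -3.98] grip 0.524 50.0
turn -0.004  tx -0.012 ty 0.015 tz 1.695
```

>>> send_rows([
  {"tx": 0, "ty": 0, "tz": 0.6, "turn": 0, "grip": 0.2},
  {"tx": 0, "ty": 0, "tz": 0.6, "turn": 0, "grip": 0.2},
  {"tx": 0, "ty": 0, "tz": 0.35, "turn": 0, "grip": 0.2},
  {"tx": 0, "ty": 0, "tz": 0.14, "turn": 0, "grip": 0.2},
  {"tx": 0, "ty": 0, "tz": 0, "turn": 0, "grip": 0.2},
])

```text
time: 17.12
position: [0.5776, -0.3438, 0.0984]
tool_rot: [3.141, 0.045, 0.001]
ft_force: [0.9, 0.5, -2.5]
grip_width: 0.523
grip_force: 50.0
```

>>> send_rows([
  {"tx": 0, "ty": 0, "tz": 0, "turn": 0, "grip": 0.4},
  {"tx": 0, "ty": 0, "tz": 0.06, "turn": 0, "grip": 0.4},
  {"tx": 0.08, "ty": 0, "tz": 0.113, "turn": 0, "grip": 0.4},
  {"tx": 0.08, "ty": 0, "tz": 0.113, "turn": 0, "grip": 0.4},
  {"tx": 0.069, "ty": 0, "tz": 0.122, "turn": 0, "grip": 0.4},
  {"tx": 0.069, "ty": 0, "tz": 0.122, "turn": 0, "grip": 0.4},
  {"tx": 0.054, "ty": 0, "tz": 0.123, "turn": 0, "grip": 0.4},
  {"tx": 0.054, "ty": 0, "tz": 0.123, "turn": 0, "grip": 0.4},
  {"tx": 0.044, "ty": 0, "tz": 0.089, "turn": 0, "grip": 0.4},
  {"tx": 0.044, "ty": 0, "tz": 0.089, "turn": 0, "grip": 0.4},
  {"tx": 0, "ty": 0, "tz": 0, "turn": 0, "grip": 0.4},
], newtons=4)

```text
time: 18.5
position: [0.6062, -0.3431, 0.0399]
tool_rot: [-3.141, -0.044, 0.002]
ft_force: [-1.5, -0.3, -3.2]
grip_width: 0.53
grip_force: 4.0
```

```bash
python3 p.py .61 -.344 .030 1.65
```

```text
t 18.50 pos [ 0.6062 -0.3431  0.0399] yaw 1.61 tilt 0.08 F [-1.52 -0.32 -3.2 ] grip 0.530 4.0
turn -0.005  tx 0.063 ty 0.017 tz 0.165
```

>>> send_rows([
  {"tx": 0.035, "ty": 0, "tz": 0.085, "turn": 0, "grip": 0.4},
  {"tx": 0.035, "ty": 0, "tz": 0.085, "turn": 0, "grip": 0.4},
  {"tx": 0, "ty": 0, "tz": 0, "turn": 0, "grip": 0.4},
  {"tx": 0, "ty": 0, "tz": 0, "turn": 0, "grip": 1},
  {"tx": 0, "ty": 0, "tz": 0, "turn": 0, "grip": 1},
  {"tx": 0, "ty": 0, "tz": 0, "turn": 0, "grip": 1},
  {"tx": 0, "ty": 0, "tz": -0.7, "turn": 0, "grip": 1},
  {"tx": 0, "ty": 0, "tz": -0.7, "turn": 0, "grip": 1},
  {"tx": 0, "ty": 0.9, "tz": -0.3, "turn": 0, "grip": 1},
  {"tx": 0, "ty": 0.9, "tz": 0, "turn": 0, "grip": 1},
  {"tx": 0, "ty": 0.7, "tz": 0, "turn": 0, "grip": 1},
  {"tx": 0, "ty": 0, "tz": 0, "turn": 0, "grip": 1},
])

```text
time: 20.0
position: [0.6123, -0.4985, 0.1314]
tool_rot: [3.139, 0.034, -0.003]
ft_force: [-0.4, 0.5, -0.7]
grip_width: 0.996
grip_force: 0.0
```

```bash
python3 snap.py 6 340,130,80,80 420,160,60,80
python3 - <<'E'
from h import *
T=load("top6.npz");np.set_printoptions(precision=4,suppress=True)
V=cv2.cvtColor(T["pixels"],cv2.COLOR_RGB2HSV)[...,2]
k=np.zeros_like(V);k[170:224,430:468]=((V>62)&(V<112))[170:224,430:468]
k=cv2.morphologyEx(k,cv2.MORPH_OPEN,np.ones((3,3)));k=cv2.morphologyEx(k,cv2.MORPH_CLOSE,np.ones((7,7)))
cs,_=cv2.findContours(k,0,cv2.CHAIN_APPROX_NONE);q=max(cs,key=cv2.contourArea)[:,0].astype(float)
q=onz(T,q,.048)[:,:2].astype(np.float32);r=cv2.minAreaRect(q);print(r,cv2.boxPoints(r))
for y in range(225,243,2):
    xs=np.where(V[y,438:465]<70)[0]+438
    if len(xs): print(y,xs.min(),xs.max(),onz(T,[(xs.mean(),y)],.026)[0])
E
python3 p.py .561 -.344 .14 1.65
```

```text
((0.5619405508041382, -0.35843804478645325), (0.08025079220533371, 0.1293150633573532), 86.6205062866211) [[ 0.495  -0.3947]
 [ 0.6241 -0.4023]
 [ 0.6289 -0.3222]
 [ 0.4998 -0.3146]]
225 443 451 [ 0.4937 -0.3451  0.026 ]
227 443 451 [ 0.4881 -0.3447  0.026 ]
229 443 452 [ 0.4824 -0.3458  0.026 ]
231 443 452 [ 0.4768 -0.3454  0.026 ]
233 443 452 [ 0.4712 -0.345   0.026 ]
235 443 452 [ 0.4656 -0.3447  0.026 ]
237 444 452 [ 0.46   -0.3457  0.026 ]
239 444 452 [ 0.4544 -0.3453  0.026 ]
t 20.10 pos [ 0.615  -0.4928  0.1319] yaw 1.58 tilt 0.07 F [-0.08  0.18 -0.35] grip 1.002 0.0
turn -0.009  tx -0.828 ty -2.505 tz -0.135
```

View pics/m6.png

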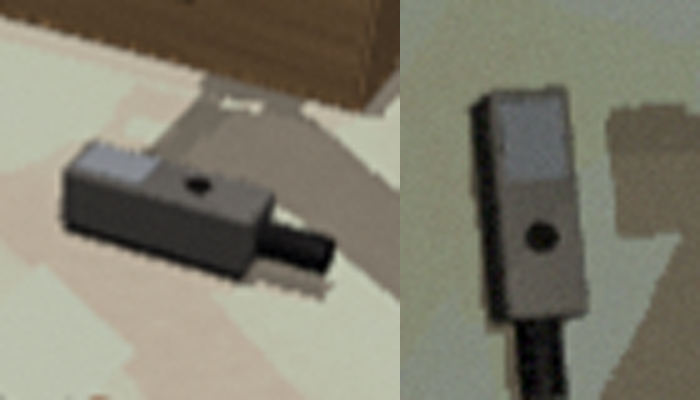

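>>> send_rows([
  {"tx": -0.2, "ty": -0.62, "tz": 0, "turn": 0, "grip": 1},
  {"tx": -0.2, "ty": -0.62, "tz": 0, "turn": 0, "grip": 1},
  {"tx": -0.2, "ty": -0.62, "tz": 0, "turn": 0, "grip": 1},
  {"tx": -0.2, "ty": -0.62, "tz": 0, "turn": 0, "grip": 1},
  {"tx": 0, "ty": 0, "tz": 0, "turn": 0, "grip": 1},
], newtons=30)

```text
time: 20.72
position: [0.5638, -0.3392, 0.1333]
tool_rot: [-3.139, -0.056, -0.001]
ft_force: [0.3, -0.7, -0.4]
grip_width: 1.001
grip_force: 0.0
```

```bash
python3 p.py .562 -.3445 .0355 1.6
```

```text
t 20.73 pos [ 0.5638 -0.3392  0.1333] yaw 2.05 tilt 0.13 F [ 0.27 -0.72 -0.44] grip 1.001 0.0
turn 0.057  tx -0.032 ty 0.087 tz 1.630
```

>>> send_rows([
  {"tx": -0.04, "ty": 0.02, "tz": 0.6, "turn": 0, "grip": 1},
  {"tx": 0, "ty": 0, "tz": 0.6, "turn": 0, "grip": 1},
  {"tx": 0, "ty": 0, "tz": 0.33, "turn": 0, "grip": 1},
  {"tx": 0, "ty": 0, "tz": 0.1, "turn": 0, "grip": 1},
  {"tx": 0, "ty": 0, "tz": 0, "turn": 0, "grip": 1},
])

```text
time: 21.35
position: [0.5612, -0.3471, 0.0353]
tool_rot: [3.141, 0.045, 0.001]
ft_force: [-0.4, -0.4, -0.8]
grip_width: 1.001
grip_force: 0.0
```

```bash
python3 p.py .562 -.3445 .0355 1.6
```

```text
t 21.35 pos [ 0.5612 -0.3471  0.0353] yaw 1.63 tilt 0.06 F [-0.45 -0.43 -0.79] grip 1.001 0.0
turn 0.003  tx 0.015 ty -0.042 tz -0.003
```

Grip, then lift to clear.

>>> send_rows([
  {"tx": 0, "ty": -0.04, "tz": 0, "turn": 0, "grip": 0.2},
  {"tx": 0, "ty": 0, "tz": 0, "turn": 0, "grip": 0.2},
  {"tx": 0, "ty": 0, "tz": 0, "turn": 0, "grip": 0.2},
  {"tx": 0, "ty": 0, "tz": 0, "turn": 0, "grip": 0.2},
  {"tx": 0, "ty": 0, "tz": 0, "turn": 0, "grip": 0.2},
  {"tx": 0, "ty": 0, "tz": 0, "turn": 0, "grip": 0.2},
  {"tx": 0, "ty": 0, "tz": -0.3, "turn": 0, "grip": 0.2},
  {"tx": 0, "ty": 0, "tz": -0.8, "turn": 0, "grip": 0.2},
  {"tx": 0, "ty": 0, "tz": -0.9, "turn": 0, "grip": 0.2},
  {"tx": 0, "ty": 0, "tz": -0.9, "turn": 0, "grip": 0.2},
  {"tx": 0, "ty": 0, "tz": -0.4, "turn": 0, "grip": 0.2},
  {"tx": 0, "ty": 0, "tz": 0, "turn": 0, "grip": 0.2},
], newtons=30)

```text
time: 22.85
position: [0.5616, -0.3449, 0.236]
tool_rot: [3.138, 0.044, 0.007]
ft_force: [-0.0, -0.4, -3.8]
grip_width: 0.525
grip_force: 30.0
```

```bash
python3 p.py .551 .3043 .24 -19.05
```

```text
t 22.85 pos [ 0.5616 -0.3449  0.236 ] yaw 1.62 tilt 0.30 F [-0.04 -0.44 -3.85] grip 0.525 30.0
turn 2.584  tx -3.698 ty -10.170 tz -0.067
```

>>> send_rows([
  {"tx": 0, "ty": 0, "tz": 0, "turn": 0.86, "grip": 0.2},
  {"tx": 0, "ty": 0, "tz": 0, "turn": 0.86, "grip": 0.2},
  {"tx": 0, "ty": 0, "tz": 0, "turn": 0.86, "grip": 0.2},
  {"tx": -0.14, "ty": -0.39, "tz": 0, "turn": 0, "grip": 0.2},
  {"tx": -0.2845, "ty": -0.782, "tz": 0, "turn": 0, "grip": 0.2},
  {"tx": -0.2845, "ty": -0.782, "tz": 0, "turn": 0, "grip": 0.2},
  {"tx": -0.2845, "ty": -0.782, "tz": 0, "turn": 0, "grip": 0.2},
  {"tx": -0.2845, "ty": -0.782, "tz": 0, "turn": 0, "grip": 0.2},
  {"tx": -0.2845, "ty": -0.782, "tz": 0, "turn": 0, "grip": 0.2},
  {"tx": -0.2845, "ty": -0.782, "tz": 0, "turn": 0, "grip": 0.2},
  {"tx": -0.2845, "ty": -0.782, "tz": 0, "turn": 0, "grip": 0.2},
  {"tx": -0.2845, "ty": -0.782, "tz": 0, "turn": 0, "grip": 0.2},
])

```text
time: 24.35
position: [0.5516, 0.0825, 0.2315]
tool_rot: [3.099, -0.515, -0.003]
ft_force: [1.1, 0.5, -3.0]
grip_width: 0.529
grip_force: 30.0
```

>>> send_rows([
  {"tx": -0.2845, "ty": -0.782, "tz": 0, "turn": 0, "grip": 0.2},
  {"tx": -0.2845, "ty": -0.782, "tz": 0, "turn": 0, "grip": 0.2},
  {"tx": -0.2845, "ty": -0.782, "tz": 0, "turn": 0, "grip": 0.2},
  {"tx": -0.2845, "ty": -0.782, "tz": 0, "turn": 0, "grip": 0.2},
  {"tx": -0.14, "ty": -0.39, "tz": 0, "turn": 0, "grip": 0.2},
  {"tx": 0, "ty": 0, "tz": 0.9, "turn": 0, "grip": 0.2},
  {"tx": 0, "ty": 0, "tz": 0.9, "turn": 0, "grip": 0.2},
  {"tx": 0, "ty": 0, "tz": 0.4, "turn": 0, "grip": 0.2},
  {"tx": 0, "ty": 0, "tz": 0, "turn": 0, "grip": 0.2},
  {"tx": 0, "ty": 0, "tz": 0, "turn": 0, "grip": 0.2},
])

```text
time: 25.6
position: [0.5497, 0.3053, 0.1017]
tool_rot: [-3.098, 0.517, -0.001]
ft_force: [0.4, 0.7, -2.7]
grip_width: 0.525
grip_force: 30.0
```

```bash
python3 p.py .551 .3043 .043 -19.05; python3 snap.py 7 190,230,100,110 180,160,60,110
```

```text
t 25.60 pos [0.5497 0.3053 0.1017] yaw -18.95 tilt 0.08 F [ 0.43  0.72 -2.71] grip 0.525 30.0
turn 0.012  tx 0.026 ty 0.008 tz 0.979
```

View pics/m7.png

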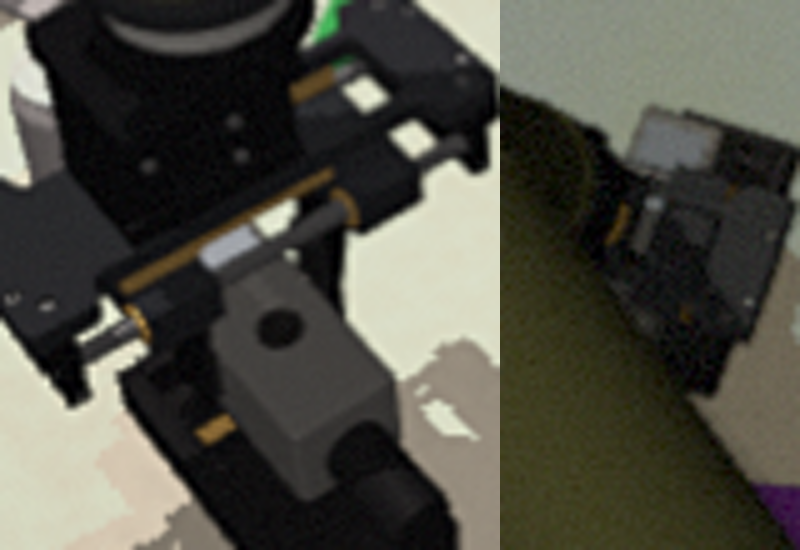

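Run:
```python
from h import *
np.set_printoptions(precision=4,suppress=True)
S=load("side7.npz");T=load("top7.npz");f=lambda x,y:((x+.5)/5-.5+190,(y+.5)/5-.5+230)
P=onz(S,[f(296,441),f(398,377)],.1144);print(P,np.linalg.norm(P[1]-P[0]))
m=P.mean(0);a=np.radians(-19);u=np.array([np.cos(a),np.sin(a)])
print("origin est",m[:2]+.065*u, "front edge dir",np.degrees(np.arctan2(*(P[0]-P[1])[[1,0]]))-90)
g=lambda x,y:((x-500+.5)/5-.5+180,(y+.5)/5-.5+160)
Q=onz(T,[g(645,105),g(630,158)],.1144);print("tail top corners",Q)
w=np.array([-u[1],u[0]])
print("tail-L along/side rel TCP",[(q[:2]-[.5497,.3053])@np.c_[u,w] for q in Q],[(q[:2]-[.5497,.3053])@np.c_[u,w] for q in P])
```

```text
[[0.4955 0.3471 0.1144]
 [0.4814 0.3058 0.1144]] 0.04362708864210475
origin est [0.5499 0.3053] front edge dir -18.924570162570788
tail top corners [[0.6188 0.3052 0.1144]
 [0.5903 0.3126 0.1144]]
tail-L along/side rel TCP [array([0.0654, 0.0224]), array([0.036 , 0.0201])] [array([-0.0648,  0.0219]), array([-0.0648, -0.0217])]
```

>>> send_rows([
  {"tx": 0.024, "ty": 0.008, "tz": 0.3, "turn": 0.012, "grip": 0.2},
  {"tx": 0, "ty": 0, "tz": 0.3, "turn": 0, "grip": 0.2},
  {"tx": 0, "ty": 0, "tz": 0.06, "turn": 0, "grip": 0.2},
  {"tx": 0, "ty": 0, "tz": 0, "turn": 0, "grip": 0.2},
  {"tx": 0, "ty": 0, "tz": 0, "turn": 0, "grip": 0.2},
])

```text
time: 26.32
position: [0.5513, 0.3037, 0.0616]
tool_rot: [-3.097, 0.521, -0.001]
ft_force: [0.6, -0.3, -3.2]
grip_width: 0.521
grip_force: 30.0
```

```bash
python3 p.py .551 .3043 .043 -19.05
```

```text
t 26.32 pos [0.5513 0.3037 0.0616] yaw -19.11 tilt 0.05 F [ 0.6  -0.3  -3.22] grip 0.521 30.0
turn -0.008  tx -0.008 ty -0.007 tz 0.309
```

Lower 9 mm and check the force before going on.

>>> send_rows([
  {"tx": -0.003, "ty": -0.007, "tz": 0.05, "turn": -0.006, "grip": 0.2},
  {"tx": 0, "ty": 0, "tz": 0.05, "turn": 0, "grip": 0.2},
  {"tx": 0, "ty": 0, "tz": 0.05, "turn": 0, "grip": 0.2},
  {"tx": 0, "ty": 0, "tz": 0, "turn": 0, "grip": 0.2},
])

```text
time: 26.82
position: [0.5507, 0.3036, 0.0516]
tool_rot: [3.098, -0.521, -0.001]
ft_force: [0.0, 0.1, -3.6]
grip_width: 0.524
grip_force: 30.0
```

>>> send_rows([
  {"tx": 0, "ty": 0, "tz": 0.025, "turn": 0, "grip": 0.2},
  {"tx": 0, "ty": 0, "tz": 0.025, "turn": 0, "grip": 0.2},
  {"tx": 0, "ty": 0, "tz": 0, "turn": 0, "grip": 0.2},
])

```text
time: 27.2
position: [0.5508, 0.3037, 0.0489]
tool_rot: [3.098, -0.52, -0.0]
ft_force: [-0.9, 0.1, -3.6]
grip_width: 0.529
grip_force: 30.0
```

```bash
python3 p.py .551 .3043 .043 -19.05
```

```text
t 27.20 pos [0.5508 0.3037 0.0489] yaw -19.07 tilt 0.02 F [-0.86  0.07 -3.56] grip 0.529 30.0
turn -0.003  tx -0.000 ty -0.010 tz 0.099
```

>>> send_rows([
  {"tx": 0, "ty": 0, "tz": 0.03, "turn": 0, "grip": 0.2},
  {"tx": 0, "ty": 0, "tz": 0.03, "turn": 0, "grip": 0.2},
  {"tx": 0, "ty": 0, "tz": 0.03, "turn": 0, "grip": 0.2},
  {"tx": 0, "ty": 0, "tz": 0.01, "turn": 0, "grip": 0.2},
  {"tx": 0, "ty": 0, "tz": 0, "turn": 0, "grip": 0.2},
])

```text
time: 27.82
position: [0.5509, 0.3038, 0.043]
tool_rot: [3.098, -0.52, -0.0]
ft_force: [0.4, -0.2, -3.4]
grip_width: 0.527
grip_force: 30.0
```

```bash
python3 p.py .551 .3043 .043 -19.05
```

```text
t 27.82 pos [0.5509 0.3038 0.043 ] yaw -19.07 tilt 0.01 F [ 0.35 -0.16 -3.36] grip 0.527 30.0
turn -0.003  tx -0.001 ty -0.009 tz -0.001
```

>>> send_rows([
  {"tx": 0, "ty": 0, "tz": 0.012, "turn": 0, "grip": 0.2},
  {"tx": 0, "ty": 0, "tz": 0, "turn": 0, "grip": 0.2},
  {"tx": 0, "ty": 0, "tz": 0, "turn": 0, "grip": 0.7},
  {"tx": 0, "ty": 0, "tz": 0, "turn": 0, "grip": 0.85},
  {"tx": 0, "ty": 0, "tz": 0, "turn": 0, "grip": 0.85},
  {"tx": 0, "ty": 0, "tz": -0.2, "turn": 0, "grip": 0.85},
  {"tx": 0, "ty": 0, "tz": -0.8, "turn": 0, "grip": 0.85},
  {"tx": 0, "ty": 0, "tz": -0.9, "turn": 0, "grip": 0.85},
  {"tx": 0, "ty": 0, "tz": -0.9, "turn": 0, "grip": 0.85},
  {"tx": 0, "ty": 0, "tz": -0.9, "turn": 0, "grip": 0.85},
  {"tx": 0, "ty": -0.8, "tz": 0, "turn": 0, "grip": 0.85},
  {"tx": 0, "ty": -0.8, "tz": 0, "turn": 0, "grip": 0.85},
], newtons=5)

```text
time: 29.32
position: [0.5838, 0.3948, 0.2672]
tool_rot: [-3.096, 0.524, -0.005]
ft_force: [0.7, 0.2, -0.5]
grip_width: 0.852
grip_force: 0.0
```

>>> send_rows([
  {"tx": 0, "ty": -0.9, "tz": 0, "turn": 0, "grip": 0.85},
  {"tx": 0, "ty": -0.9, "tz": 0, "turn": 0, "grip": 0.85},
  {"tx": 0, "ty": 0, "tz": 0, "turn": 0, "grip": 0.85},
  {"tx": 0, "ty": 0, "tz": 0, "turn": 0, "grip": 0.85},
])

```text
time: 29.82
position: [0.6174, 0.4965, 0.2645]
tool_rot: [3.098, -0.52, 0.0]
ft_force: [0.5, -0.6, 1.0]
grip_width: 0.851
grip_force: 0.0
```

```bash
python3 p.py .551 .3043 .043 -19.05; python3 snap.py 8 195,260,100,110 180,160,60,110
```

```text
t 29.82 pos [0.6174 0.4965 0.2645] yaw -19.04 tilt 0.05 F [ 0.53 -0.6   0.98] grip 0.851 0.0
turn 0.001  tx 0.000 ty 3.389 tz 3.691
```

View pics/m8.png

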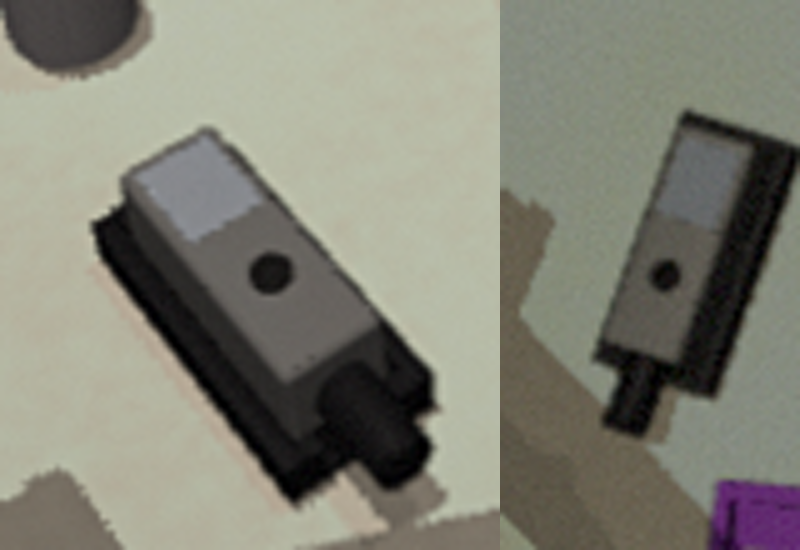

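The reader lies flat in the black cradle, with its nose at about (307,242) in the top view of the mosaic coming out through the notch. The gripper is clear of it.

```bash
python3 -c "
from bench import ctrl; print(ctrl.close_job())"
```

```text
the job is handed in; nothing more can be done
None
```

I pressed the reader's nose on the tag plate at roughly 3.5–4 N and held it there for 3 s. The reader now lies flat in the black cradle with its nose out through the notch, and I handed the job in at about 30 s.

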